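Hang the brass test weight on the free carousel hook

ROBOT

A 6-joint arm with a two-finger parallel gripper is mounted at the origin on a cart in front of the work surface, level with it; the furniture and walls round the work are solid. World frame = base frame: x ahead of the robot, y to its left, z up, the work surface at z = 0. Lengths are in m, angles in rad, forces in N, time in s.
With the tool pointing down it reaches from about 0.4 to 0.925 m from the base axis. Payload 12.5 kg.
Tool frame: the origin (TCP) lies at the very end of the fingers, on their centre line; the grasp point (between the pads) lies 19 mm behind it; z points along the fingers, y is the direction in which the jaws open and shut (so a half turn about z gives the same grasp; the last joint's range is limited). The gripper opens to 95 mm and grips with 3 to 60 N. Pads are 20 mm wide; open, the fingers measure 119 mm over their backs; the gripper's body (75 mm by 180 mm) begins 59 mm behind the grasp point.
Start: joints at [1.172, 0.491, 1.559, -0, 1.092, -0.106], TCP at [0.18, 0.598, 0.188] pointing down, gripper open.
Joint ranges: [-3.1, 3.1], [-0.84, 2.19], [0.05, 2.79], [-1.13, 4.28], [0.06, 2.93], [-2.69, 2.69]. Speed limits (rad/s): [2.22, 2.22, 2.79, 3.14, 3.14, 3.14].

INTERFACE

Orientations are given as a rotation vector (axis times angle).
In Python, from bench import manip gives the robot as it stands. The module is installed in compiled form; this text tells all that it offers.
- The arm moves only by the shell command python3 -m jog 'ROWS' [OPENING]. ROWS is a JSON object of lists of equal length, an entry for each row: "linear": the shift along the tool's x, y, z in cm, a list of three; "dr": the turn, a rotation vector about the tool's x, y, z in rad, a list of three. In form: {"linear": [[dx, dy, dz], ...], "dr": [[rx, ry, rz], ...]}. A call has 1 to 8 rows; each row shifts and turns the commanded pose from where the row before left it, along the tool's axes as they then stand; what a row does not reach is not made up. A row lasts 1/10 s, in which the tool goes at most 50 mm and 8.59 degrees, less where a joint would pass 70% of its speed; a pose out of reach is approached as far as the arm can. A call with a gripper value outside its range is refused whole. OPENING is the opening, from -1 (shut) to 1 (fully open), set as the call begins (- or left out, the last holds). The fingers move at their own pace and stop on an object; the grip force is fixed at half the most. Time passes only in rows, so rows that do not move let the fingers close. It gives the time, the measured TCP pose, the force and the opening at its end, in the units of the state.
- manip.observe(): the state, without advancing time (a new reading comes with each control period).
- manip.capture(name): name is "scene" or "top" or "wrist"; returns a dict with "color" (480x640x3 uint8, blue, green, red), "fx", "fy", "cx", "cy" (pixels), "origin" and "rotation" of the camera in the world. Camera axes: x right, y up, looking along -z (the intrinsics and any distortion apply to the point x, -y, -z); pixel columns grow to the right and rows downward; lengths in m; the calibration is good to about 2 mm. A picture is of the moment at which its call begins. There is no depth.
- manip.hand_in(): hands the job in, once; it reports no verdict.
The state is a dict: "time_s": time; "q": joint angles; "qvel": joint speeds; "effort": joint torques, N m; "position": TCP position; "tool_rot": TCP orientation; "ft_force": force on the tool from outside, world axes, zero at the start; "wrist_torque": the same for the moment, N m; "opening": finger opening in m.
Only numpy, scipy, OpenCV 4.12 (cv2) and the standard library are available. Lean on these libraries where they do the work, as an engineer would, in place of code of your own. Each camera call takes 0.05 s, during which the arm holds its last target.

TASK

Turn the weight carousel by the red knob of its crank until the one empty hook stands above the yellow mark on the foot. Then take the loose brass weight from the bench, hang it by its eye on that hook and let go, leaving the hook above the mark. Leave the black weight where it stands.

Things in the scene. Friction and masses are not known exactly. Their poses are not given: they have to be found in the camera images.
- carousel: Round grey foot of the carousel, fixed, 210 mm across, 14 mm thick. Origin: centre of its underside, on the upright turning axis. A yellow mark, 34 x 14 mm, lies on top along its -x axis, 65 to 99 mm out (the front; yaw varies). The rack above has four hooks at 90 degrees: three carry a brass weight like the loose one, fixed on, reaching 107 mm from the axis and 176 mm up; one is empty.
- rack (a joint): Turn of the rack on its axis, rad, counter-clockwise from above. 0 or 6.283: the empty hook is above the yellow mark. Turns either way, past a full turn (limits -7 and 7); about 0.15 N m of friction, no spring: stays where it is left.
- knob (a point): Middle of the red crank knob, 206 mm above the bench and 50 mm from the axis, on the side opposite the empty hook. Upright, round, 16 mm across, 187 to 225 mm above the bench; spins freely on its pin, so it can be held while it is led round the axis. It stands on a dark bar 18 mm wide, top at 186 mm.
- hook_seat (a point): Middle of the empty hook: top line of its arm, 83 mm from the axis, 133.5 mm above the bench. Frame turns with the rack: -x points outward along the hook, z up. The arm is a level round bar 7 mm thick, free from a black collar (18 mm across) 62 mm from the axis to the upturned tip, whose inner side is about 104 mm and outer side 113 mm from the axis; the tip's top is 146 mm above the bench.
- brass_weight: Loose brass weight, about 0.25 kg, upright. Origin: centre of underside. Round body 48 mm across, 28 high; above it a 6 mm steel arch, 49 wide, as eye. The opening faces along the weight's x axis: 37 wide (y), from 28 to 70 mm up at the middle. On the arch a square grip stem 16 x 16 mm, sides along x and y, 76 to 112 mm up. Hung, the underside is 63 mm above the bench and x lies along the hook.
- black_weight: Loose weight of the same shape and size as the brass one, but with black body and stem; stays where it is. Origin: centre of its underside.

How it is judged:
On the way:
1. the empty hook is brought above the yellow mark (within about 14 degrees) (x of hook_seat in the frame of carousel below 0 m and y of hook_seat in the frame of carousel between -0.02 and 0.02 m), for 0.2 s.
At the end, for the whole second after the job is handed in: The brass weight hangs upright and at rest by its eye on the empty hook, let go: within 25 mm along, 15 mm across and 8 mm in height of hanging from the hook's middle, tilt under 11 degrees. That hook is within 17 degrees of the yellow mark; the black weight within 20 mm of its start (x of hook_seat in the frame of carousel below 0 m and y of hook_seat in the frame of carousel between -0.025 and 0.025 m and x of brass_weight in the frame of hook_seat between -0.025 and 0.025 m and y of brass_weight in the frame of hook_seat between -0.015 and 0.015 m and z of brass_weight in the frame of hook_seat between -0.078 and -0.062 m and angle between brass_weight's own z axis and vertical below 0.2 rad and contact force between brass_weight and carousel above 1 N and linear speed of brass_weight below 0.05 m/s and distance of black_weight from where it was at the start of the episode below 0.02 m); the robot touches nothing.
It fails at once if the black weight is moved by more than 20 mm (distance of black_weight from where it was at the start of the episode above 0.02 m).
It also fails if it takes over 61 s, if anything falls off the work surface, if the arm or the gripper's body presses on something with over 40 N, if the wrist force passes 120 N, or if a joint passes its speed limit or range.

## Working session

There is one attempt and no reset: what is moved stays moved. The work goes in short steps, Python scripts to look and compute and a shell command to move; the robot and the scene stay as the last step left them, time stands still between calls to the robot, and variables do not carry over. Pictures are saved under pics/ and viewed, and the job is handed in when it is done.

```bash
mkdir -p pics
cat > h.py <<'E'
import numpy as np, cv2
from bench import manip
def cap(n,f):
    c=manip.capture(n); cv2.imwrite('pics/'+f,c['color']); return c
def ray(c,u,v):
    d=np.array([(u-c['cx'])/c['fx'],-(v-c['cy'])/c['fy'],-1.]); return np.array(c['origin']),np.array(c['rotation'])@d
def onz(c,u,v,z):
    o,d=ray(c,u,v); return o+d*(z-o[2])/d[2]
def proj(c,p):
    q=np.array(c['rotation']).T@(np.array(p)-np.array(c['origin'])); return c['cx']-c['fx']*q[0]/q[2], c['cy']+c['fy']*q[1]/q[2]
E
python3 - <<'E'
from h import *
import pickle
s=manip.observe(); print(s)
for n in ('scene','top','wrist'):
    c=cap(n,n+'0.png'); pickle.dump(c,open(n+'0.pkl','wb')); print(n,[k for k in c],c['fx'],c['origin'],np.round(c['rotation'],3).tolist())
E
```

```text
{'time_s': 0.0, 'q': array([ 1.17240626e+00,  4.91584476e-01,  1.55946265e+00, -6.96549436e-06,
        1.09166353e+00, -1.05617704e-01]), 'qvel': array([ 0.00210891, -0.00063912,  0.00062788, -0.00048106, -0.00168689,
        0.00025053]), 'effort': array([ 1.23296148e-03, -6.12634563e+01, -2.58188868e+01,  6.92810118e-02,
        4.81332676e-02, -1.10245649e-04]), 'position': array([0.18026512, 0.59815725, 0.18754173]), 'tool_rot': array([-4.58200189e-01, -3.10772267e+00,  1.70294818e-03]), 'ft_force': array([-0.18634294,  0.3222316 , -0.09729444]), 'wrist_torque': array([-0.01589528,  0.03654016, -0.03518126]), 'opening': 0.09554119632482197}
scene ['color', 'fx', 'fy', 'cx', 'cy', 'origin', 'rotation'] 453.14544019119967 [ 0.02273383 -0.55801845  0.70920449] [0.781, -0.341, -0.811]
top ['color', 'fx', 'fy', 'cx', 'cy', 'origin', 'rotation'] 452.1898412211586 [ 0.38199297 -0.11304843  1.00242071] [0.092, -0.082, -1.564]
wrist ['color', 'fx', 'fy', 'cx', 'cy', 'origin', 'rotation'] 427.4744854884669 [0.11539079 0.61723586 0.38299235] [-0.211, -0.156, 1.271]
```

```bash
sed -i "s/np.array(c\['rotation'\])/cv2.Rodrigues(np.array(c['rotation']))[0]/g" h.py; cat h.py | grep Rod
```

```text
d=np.array([(u-c['cx'])/c['fx'],-(v-c['cy'])/c['fy'],-1.]); return np.array(c['origin']),cv2.Rodrigues(np.array(c['rotation']))[0]@d
    q=cv2.Rodrigues(np.array(c['rotation']))[0].T@(np.array(p)-np.array(c['origin'])); return c['cx']-c['fx']*q[0]/q[2], c['cy']+c['fy']*q[1]/q[2]
```

View pics/scene0.png

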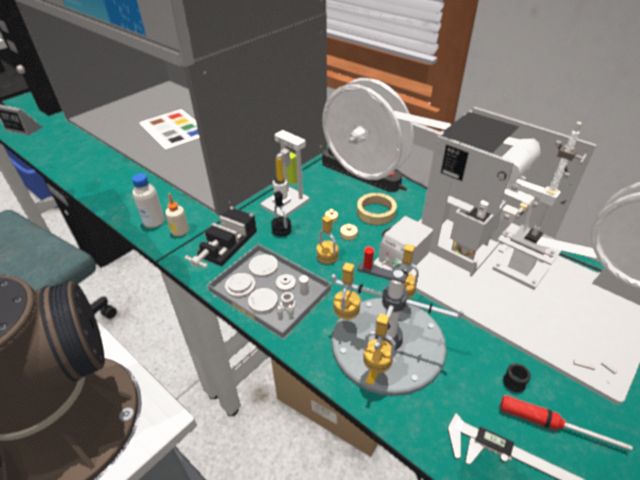

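View pics/top0.png

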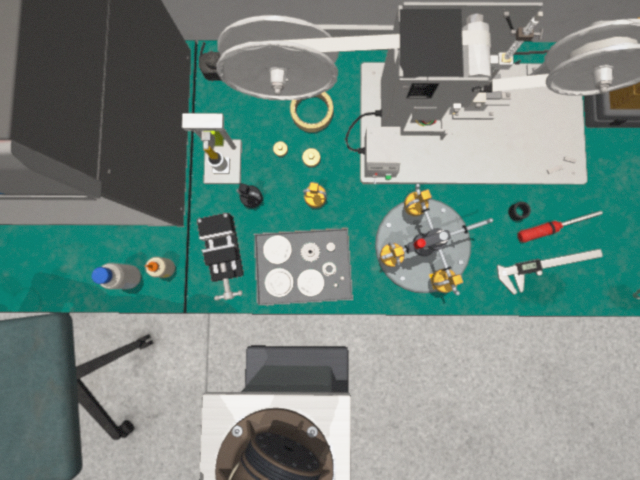

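View pics/wrist0.png

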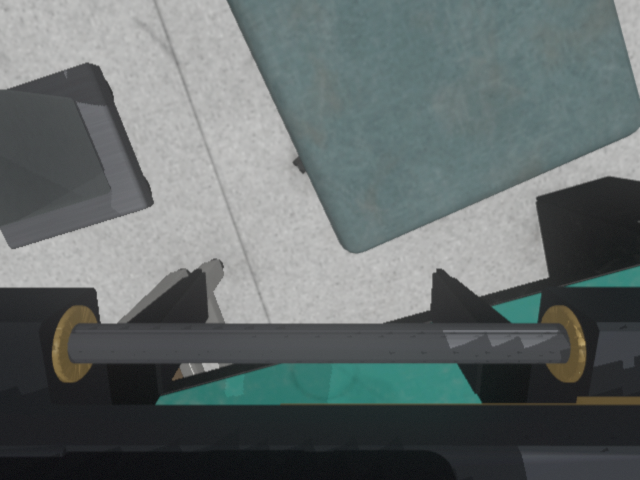

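Run:
```python
from h import *
import pickle
t=cv2.imread('pics/top0.png'); s=cv2.imread('pics/scene0.png')
cv2.imwrite('pics/topz.png',cv2.resize(t[160:310,230:510],None,fx=2.8,fy=2.8,interpolation=cv2.INTER_CUBIC))
cv2.imwrite('pics/scz.png',cv2.resize(s[230:400,310:470],None,fx=3.5,fy=3.5,interpolation=cv2.INTER_CUBIC))
c=pickle.load(open('top0.pkl','rb'));print(c['cx'],c['cy'],c['fy'])
for p in [(423,245),(315,195),(251,195)]: print(p,onz(c,*p,0))
```

```text
327.3087265013696 235.37321290788182 452.1898412211586
(423, 245) [ 0.47337227 -0.31919886  0.        ]
(315, 195) [ 0.58521576 -0.07813485  0.        ]
(251, 195) [0.58455852 0.06623436 0.        ]
```

View pics/topz.png

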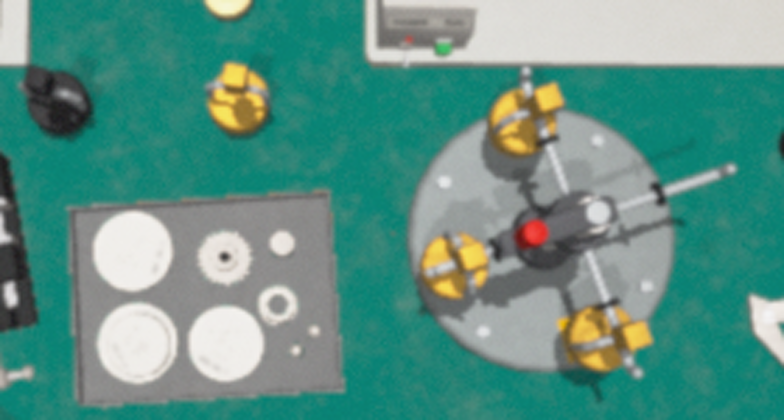

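View pics/scz.png

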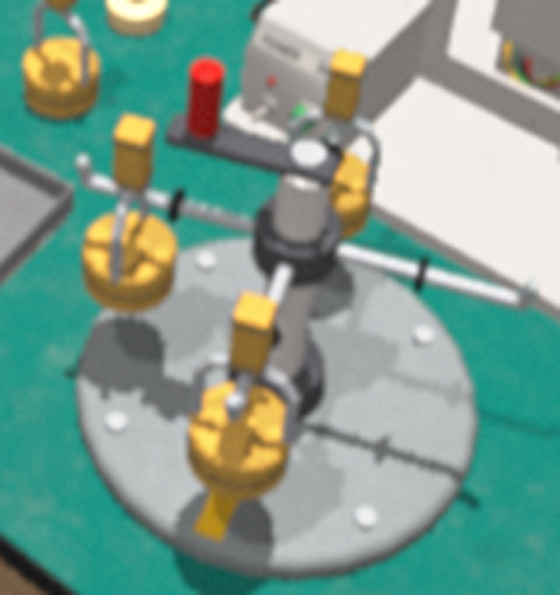

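Run:
```python
from h import *
import pickle
c=pickle.load(open('top0.pkl','rb')); sc=pickle.load(open('scene0.pkl','rb'))
im=c['color']; hsv=cv2.cvtColor(im,cv2.COLOR_BGR2HSV)
# green bench mask complement -> disc rim
g=cv2.inRange(hsv,(70,100,40),(95,255,255)); m=255-g; m[:192]=0; m[300:]=0; m[:,:365]=0; m[:,480:]=0
m=cv2.morphologyEx(m,cv2.MORPH_OPEN,np.ones((25,25),np.uint8))
ct=max(cv2.findContours(m,0,1)[0],key=cv2.contourArea); (u,v),r=cv2.minEnclosingCircle(ct); e=cv2.fitEllipse(ct)
print('disc',u,v,r,e, onz(c,u,v,.014), onz(c,*e[0],.014), r*(1-.014)/452)
def red(cc,x0,y0,x1,y1):
    h=cv2.cvtColor(cc['color'],cv2.COLOR_BGR2HSV); k=cv2.inRange(h,(0,150,80),(8,255,255))|cv2.inRange(h,(172,150,80),(180,255,255))
    k2=np.zeros_like(k);k2[y0:y1,x0:x1]=k[y0:y1,x0:x1]; ys,xs=np.nonzero(k2); return xs.mean(),ys.mean(),xs.min(),xs.max(),ys.min(),ys.max(),len(xs)
kt=red(c,400,220,440,260); ks=red(sc,350,235,385,280); print(kt,ks)
print('knob top',onz(c,kt[0],kt[1],.222))
print('knob scene mid',onz(sc,ks[0],ks[1],.206))
# mark candidates scene
print('mark end scene',onz(sc,310+217/3.5,230+520/3.5,.014), 'top corner',onz(c,230+562/2.8,160+325/2.8,.014))
print('hook tip top',onz(c,230+733/2.8,160+169/2.8,.146),'scene',onz(sc,310+525/3.5,230+292/3.5,.146))
print('post',onz(c,230+598/2.8,160+212/2.8,.19),onz(sc,310+308/3.5,230+152/3.5,.19))
```

```text
disc 428.6677551269531 243.96084594726562 53.541255950927734 ((423.1218566894531, 245.09756469726562), (92.03919982910156, 100.17711639404297), 152.26986694335938) [ 0.47444754 -0.32876729  0.014     ] [ 0.4718828  -0.31658263  0.014     ] 0.11679574860091757
(np.float64(419.5176470588235), np.float64(243.34117647058824), np.int64(414), np.int64(425), np.int64(239), np.int64(248), 85) (np.float64(368.144578313253), np.float64(257.45180722891564), np.int64(364), np.int64(373), np.int64(247), np.int64(268), 166)
knob top [ 0.45598642 -0.26757431  0.222     ]
knob scene mid [ 0.45718531 -0.26988626  0.206     ]
mark end scene [ 0.38778081 -0.34292373  0.014     ] top corner [ 0.40434959 -0.33187558  0.014     ]
hook tip top [ 0.5079672  -0.42112734  0.146     ] scene [ 0.50037545 -0.42082861  0.146     ]
post [ 0.47307136 -0.31750392  0.19      ] [ 0.47222108 -0.31836257  0.19      ]
```

Run:
```python
from h import *
s=cv2.imread('pics/scene0.png');t=cv2.imread('pics/top0.png')
cv2.imwrite('pics/mz.png',np.hstack([cv2.resize(s[340:395,350:400],(600,660),interpolation=cv2.INTER_NEAREST)[:600],np.zeros((600,10,3),np.uint8)])[:, :])
cv2.imwrite('pics/mt.png',cv2.resize(t[250:300,410:470],(720,600),interpolation=cv2.INTER_NEAREST))
```

```text
(no output)
```

View pics/mz.png

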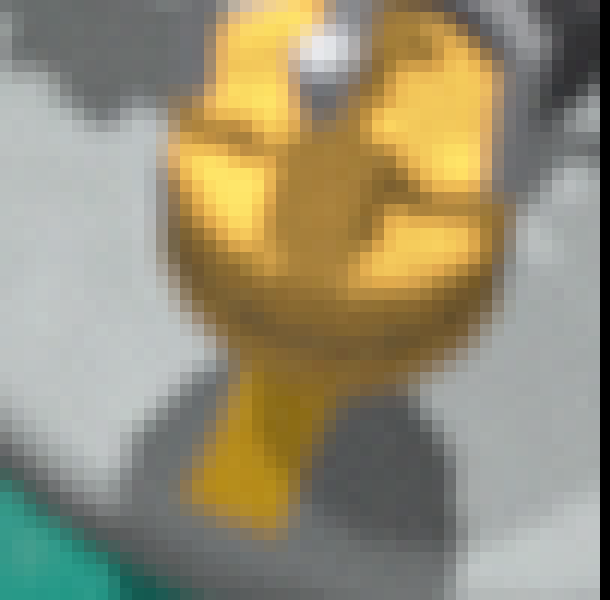

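View pics/mt.png

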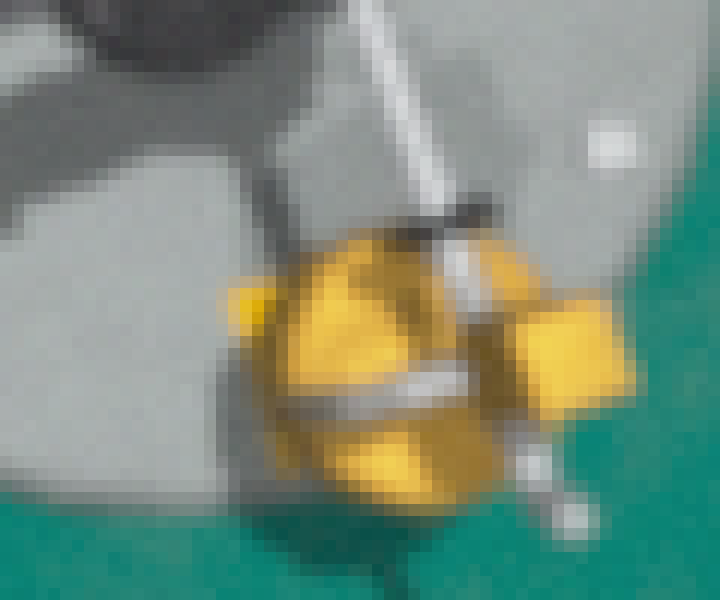

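Run:
```python
from h import *
import pickle
c=pickle.load(open('top0.pkl','rb')); sc=pickle.load(open('scene0.pkl','rb'))
A=np.array([.4725,-.318])
pts=[('outL',sc,365.3,380.8),('outR',sc,373.9,384.8),('mid',sc,369.6,382.8),('L up',sc,369.8,371),('R up',sc,376.5,376),('top inL',c,428.8,274),('top outL',c,433.2,289)]
for n,cc,u,v in pts:
    p=onz(cc,u,v,.0145)[:2]-A; print(n,p.round(4),np.hypot(*p).round(4),np.degrees(np.arctan2(p[1],p[0])).round(1))
# brass & black
for n,cc,x0,y0,x1,y1 in [('top',c,295,175,335,215),('scene',sc,310,215,345,270)]:
    h=cv2.cvtColor(cc['color'],cv2.COLOR_BGR2HSV)[y0:y1,x0:x1]
    print(n); k=cv2.inRange(h,(12,120,60),(35,255,255)); ys,xs=np.nonzero(k); print(xs.min()+x0,xs.max()+x0,ys.min()+y0,ys.max()+y0)
    cv2.imwrite(f'pics/b_{n}.png',cv2.resize(cc['color'][y0:y1,x0:x1],None,fx=11,fy=11,interpolation=cv2.INTER_NEAREST))
```

```text
outL [-0.0958 -0.0189] 0.0977 -168.8
outR [-0.0924 -0.0345] 0.0987 -159.5
mid [-0.0941 -0.0267] 0.0979 -164.1
L up [-0.0756 -0.0135] 0.0768 -169.9
R up [-0.076 -0.028] 0.081 -159.8
top inL [-0.0637 -0.0097] 0.0644 -171.3
top outL [-0.096  -0.0186] 0.0978 -169.0
top
305 324 183 206
scene
317 344 216 269
```

View pics/b_top.png

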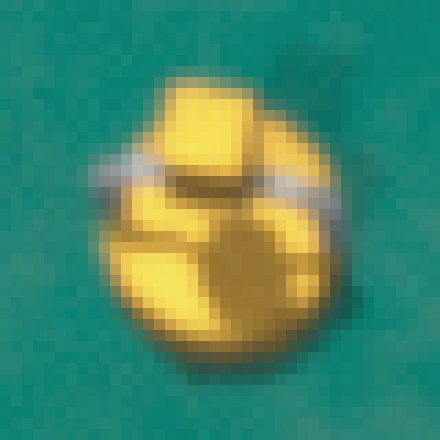

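View pics/b_scene.png

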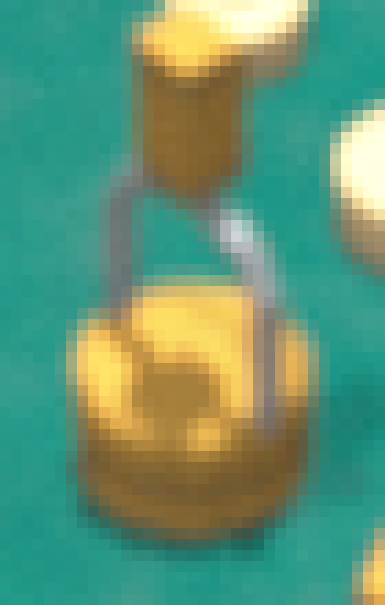

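```bash
python3 -m jog '{"linear":[[-3.8,-2.3,-2],[-3.8,-2.3,-2],[-3.8,-2.3,-2],[-3.8,-2.3,-2],[-3.8,-2.3,-2],[-3.8,-2.3,-2]],"dr":[[0,0,0],[0,0,0],[0,0,0],[0,0,0],[0,0,0],[0,0,0]]}'
python3 -m jog '{"linear":[[-2,-4,0],[-2,-4,0],[-2,-4,0],[-2,-4,0],[-2,-4,0],[-2,-4,0],[-2,-4,0],[-2,-4,0]],"dr":[[0,0,0],[0,0,0],[0,0,0],[0,0,0],[0,0,0],[0,0,0],[0,0,0],[0,0,0]]}' 0
cat >> h.py <<'E'
def to(x,y,z):
    s=manip.observe(); R=cv2.Rodrigues(s['tool_rot'])[0]; d=np.array([x,y,z])-s['position']
    print('pos',s['position'].round(4),'t',s['time_s'],'q',s['q'].round(2),'tooly deg',np.degrees(np.arctan2(R[1,1],R[0,1])).round(2),'tilt',np.degrees(np.arccos(-R[2,2])).round(2),'f',s['ft_force'].round(1),'op',round(s['opening'],4))
    print('tool cm',(R.T@d*100).round(2))
E
python3 -c "
from h import *
to(.4565,-.2685,.28)"
```

```text
time_s: 0.75
position: [0.3596, 0.3989, 0.3089]
tool_rot: [-0.458, -3.108, 0.0]
ft_force: [0.3, 0.3, 0.6]
opening: 0.0952
time_s: 1.55
position: [0.4195, 0.0462, 0.3082]
tool_rot: [0.458, 3.108, 0.0]
ft_force: [1.9, -0.1, 0.2]
opening: 0.0477
pos [0.4195 0.0462 0.3082] t 1.55 q [-0.05  0.07  1.83  0.    1.24 -1.33] tooly deg 73.23 tilt 0.02 f [ 1.9 -0.1  0.2] op 0.0477
tool cm [-12.62 -29.06   2.82]
```

```bash
python3 -m jog '{"linear":[[-1.8,-4.15,0],[-1.8,-4.15,0],[-1.8,-4.15,0],[-1.8,-4.15,0],[-1.8,-4.15,0],[-1.8,-4.15,0.8],[-1.8,-4.15,1],[0,0,1]],"dr":[[0,0,0],[0,0,0],[0,0,0],[0,0,0],[0,0,0],[0,0,0],[0,0,0],[0,0,0]]}'
python3 - <<'E'
from h import *
to(.4565,-.2685,.194)
cap('wrist','w1.png');cap('scene','s1.png')
E
```

```text
time_s: 2.35
position: [0.4565, -0.2709, 0.2788]
tool_rot: [-0.464, -3.107, 0.0]
ft_force: [-0.2, 0.9, -1.8]
opening: 0.0479
pos [ 0.4565 -0.2709  0.2788] t 2.35 q [-0.66  0.27  1.66 -0.    1.21 -1.93] tooly deg 73.02 tilt 0.04 f [-0.2  0.9 -1.8] op 0.0479
tool cm [0.06 0.23 8.48]
```

View pics/w1.png

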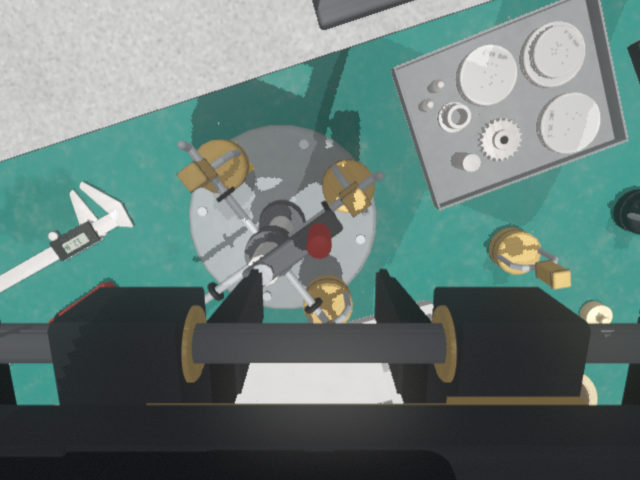

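View pics/s1.png

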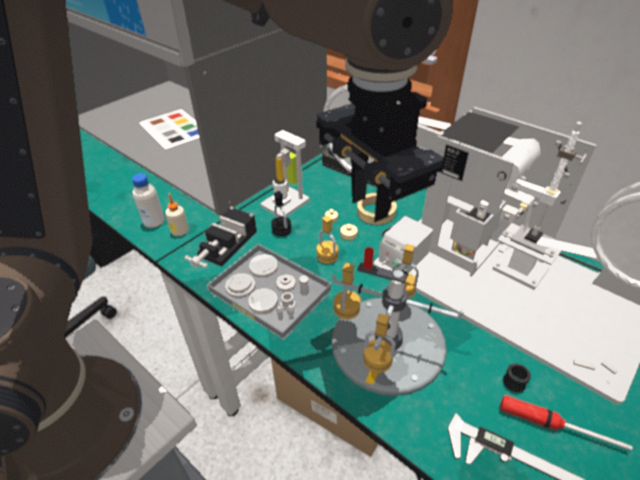

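```bash
python3 -m jog '{"linear":[[0,0.1,2.2],[0,0.1,2.2],[0,0,2.2],[0,0,1.8],[0,0,0]],"dr":[[0,0,0],[0,0,0],[0,0,0],[0,0,0],[0,0,0]]}'
python3 - <<'E'
from h import *
to(.4565,-.2685,.194)
cap('wrist','w2.png');c=cap('scene','s2.png')
E
```

```text
time_s: 2.95
position: [0.4564, -0.2629, 0.195]
tool_rot: [-0.456, -3.106, -0.003]
ft_force: [0.1, -0.3, 0.8]
opening: 0.0479
pos [ 0.4564 -0.2629  0.195 ] t 2.95 q [-0.65  0.35  1.79  0.    1.01 -1.93] tooly deg 73.31 tilt 0.18 f [ 0.1 -0.3  0.8] op 0.0479
tool cm [-0.17 -0.54  0.09]
```

View pics/w2.png

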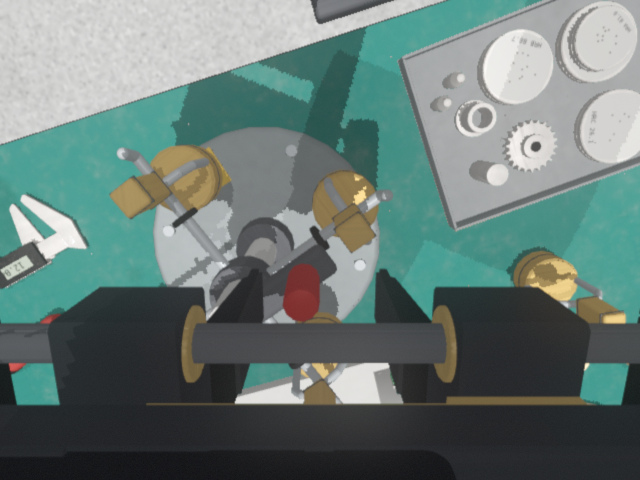

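View pics/s2.png

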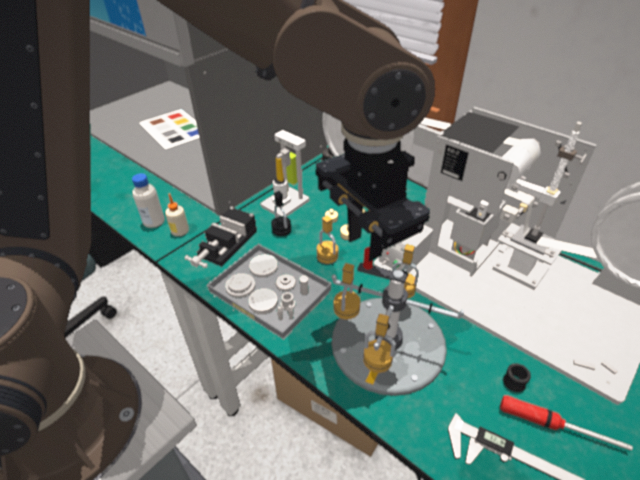

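```bash
python3 -m jog '{"linear":[[-0.2,-0.5,0.1],[0,0,0],[0,0,0]],"dr":[[0,0,0],[0,0,0],[0,0,0]]}'
python3 -m jog '{"linear":[[0,0,0],[0,0,0],[0,0,0],[0,0,0],[0,0,0]],"dr":[[0,0,0],[0,0,0],[0,0,0],[0,0,0],[0,0,0]]}' -1
python3 - <<'E'
from h import *
to(.4565,-.2685,.194)
E
```

```text
time_s: 3.35
position: [0.4576, -0.2702, 0.1957]
tool_rot: [0.458, 3.107, -0.001]
ft_force: [-0.7, -0.0, 0.1]
opening: 0.0476
time_s: 3.85
position: [0.4576, -0.2707, 0.1952]
tool_rot: [0.458, 3.107, -0.002]
ft_force: [1.3, -2.4, -2.5]
opening: 0.0143
pos [ 0.4576 -0.2707  0.1952] t 3.85 q [-0.66  0.35  1.78 -0.    1.01 -1.94] tooly deg 73.24 tilt 0.09 f [ 1.3 -2.4 -2.5] op 0.0143
tool cm [0.17 0.18 0.12]
```

Run:
```python
from h import *
R=cv2.Rodrigues(manip.observe()['tool_rot'])[0]
a=np.radians(np.linspace(107.5,15.8,13)); p=np.c_[np.cos(a),np.sin(a),0*a]*.0497*100
print((np.diff(p,axis=0)@R).round(2).tolist())
```

```text
[[-0.57, 0.34, 0.0], [-0.61, 0.26, 0.0], [-0.64, 0.17, 0.0], [-0.66, 0.09, 0.0], [-0.66, -0.0, 0.0], [-0.66, -0.09, 0.0], [-0.64, -0.18, 0.0], [-0.61, -0.26, 0.0], [-0.57, -0.34, 0.0], [-0.52, -0.41, 0.0], [-0.46, -0.48, 0.0], [-0.39, -0.53, 0.0]]
```

```bash
python3 -m jog '{"linear":[[-0.57,0.34,0],[-0.61,0.26,0],[-0.64,0.17,0],[-0.66,0.09,0],[-0.66,0,0],[-0.66,-0.09,0]],"dr":[[0,0,0],[0,0,0],[0,0,0],[0,0,0],[0,0,0],[0,0,0]]}'
python3 -c "
from h import *
to(.48,-.27,.194)"
```

```text
time_s: 4.45
position: [0.4963, -0.2735, 0.1951]
tool_rot: [-0.458, -3.107, -0.001]
ft_force: [-4.4, -0.5, 3.3]
opening: 0.0136
pos [ 0.4963 -0.2735  0.1951] t 4.45 q [-0.62  0.4   1.7   0.    1.05 -1.9 ] tooly deg 73.23 tilt 0.05 f [-4.4 -0.5  3.3] op 0.0136
tool cm [ 1.66 -0.13  0.11]
```

Light forces; continue.

```bash
python3 -m jog '{"linear":[[-0.64,-0.18,0],[-0.61,-0.26,0],[-0.57,-0.34,0],[-0.52,-0.41,0],[-0.46,-0.48,0],[-0.39,-0.53,0],[0,0,0],[0,0,0]],"dr":[[0,0,0],[0,0,0],[0,0,0],[0,0,0],[0,0,0],[0,0,0],[0,0,0],[0,0,0]]}'
python3 -c "
from h import *
import pickle
to(.5203,-.3045,.194)
for n in('scene','top'):
  c=cap(n,n+'3.png'); pickle.dump(c,open(n+'3.pkl','wb'))
s=cv2.imread('pics/scene3.png')[230:400,310:470];t=cv2.imread('pics/top3.png')[190:310,360:520]
cv2.imwrite('pics/z3.png',np.hstack([cv2.resize(s,(400,425),interpolation=2),cv2.resize(t,(400,300),interpolation=2)[:300] if 0 else cv2.copyMakeBorder(cv2.resize(t,(400,300),interpolation=2),0,125,0,0,0)]))
"
```

```text
time_s: 5.25
position: [0.5216, -0.3049, 0.1952]
tool_rot: [0.458, 3.105, -0.002]
ft_force: [6.3, -1.4, -1.6]
opening: 0.0136
pos [ 0.5216 -0.3049  0.1952] t 5.25 q [-0.64  0.45  1.61  0.    1.08 -1.92] tooly deg 73.2 tilt 0.19 f [ 6.3 -1.4 -1.6] op 0.0136
tool cm [0.13 0.   0.12]
```

View pics/z3.png

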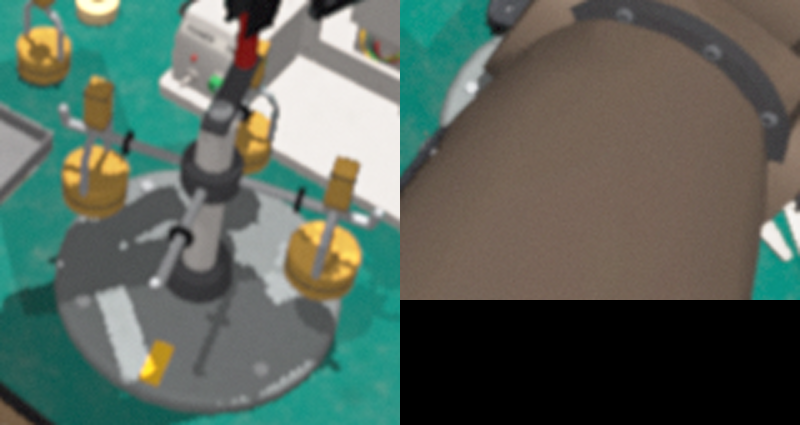

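Run:
```python
from h import *
import pickle
sc=pickle.load(open('scene3.pkl','rb')); A=np.array([.4725,-.318])
h=cv2.cvtColor(sc['color'],cv2.COLOR_BGR2HSV); k=cv2.inRange(h,(18,120,60),(35,255,255)); k[:360]=0;k[:,:360]=0;k[:,385:]=0;k[392:]=0
ys,xs=np.nonzero(k); r=cv2.minAreaRect(np.c_[xs,ys].astype(np.float32)); print(len(xs),r)
p=onz(sc,xs.mean(),ys.mean(),.0145)[:2]-A; print('mark',p,np.hypot(*p),np.degrees(np.arctan2(p[1],p[0])))
for u,v,z in [(372,343.2,.143),(382,324.8,.130),(377.5,332.5,.1305)]:
    p=onz(sc,u,v,z)[:2]-A; print(p,np.hypot(*p),np.degrees(np.arctan2(p[1],p[0])))
cv2.imwrite('pics/z4.png',cv2.resize(sc['color'][300:390,350:400],None,fx=6.5,fy=6.5,interpolation=0))
```

```text
141 ((372.2886962890625, 374.85052490234375), (8.122769355773926, 17.36241912841797), 23.962491989135742)
mark [-0.07891669 -0.02106715] 0.08168028022052062 -165.05319982178906
[-0.10473903 -0.0298317 ] 0.10890451927898405 -164.10202458398408
[-0.0584634  -0.01640026] 0.060720161656826595 -164.33003039646204
[-0.07549071 -0.01989371] 0.07806796010563151 -165.236751837188
```

View pics/z4.png

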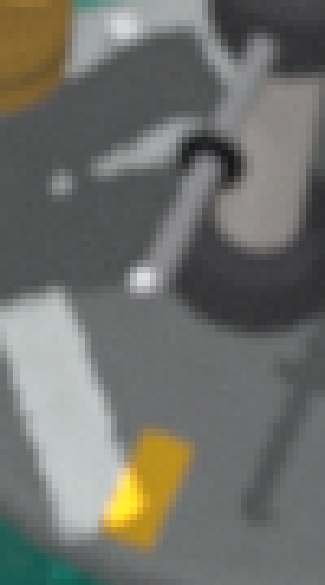

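The hook (−164°) and the mark (−165°) agree. I'll let go of the knob, rise and locate the brass weight.

```bash
python3 -m jog '{"linear":[[0,0,0],[0,0,0],[0,0,0],[0,0,-2],[0,0,-3],[0,0,-4],[0,0,-4]],"dr":[[0,0,0],[0,0,0],[0,0,0],[0,0,0],[0,0,0],[0,0,0],[0,0,0]]}' 0
python3 - <<'E'
from h import *
import pickle
c=pickle.load(open('top0.pkl','rb')); sc=pickle.load(open('scene0.pkl','rb'))
print('stem top: top',onz(c,314,186.3,.112),'scene',onz(sc,327,219.1,.112))
# arch ends at same height in top
a=onz(c,295+97/11,175+178/11,.06);b=onz(c,295+333/11,175+203/11,.06);d=a-b;print('arch',d,np.degrees(np.arctan2(d[1],d[0])),(a+b)/2)
a=onz(c,295+165/11,175+125/11,.112);b=onz(c,295+256/11,175+124/11,.112);d=a-b;print('stem',d,np.degrees(np.arctan2(d[1],d[0])))
print('body top view',onz(c,295+220/11,175+275/11,.014),onz(sc,310+193/11,215+440/11,.014))
to(.56,-.08,.3)
E
```

```text
time_s: 6.05
position: [0.5199, -0.3038, 0.3263]
tool_rot: [-0.458, -3.107, -0.001]
ft_force: [0.3, 0.3, 0.5]
opening: 0.0472
stem top: top [ 0.58023765 -0.07987349  0.112     ] scene [ 0.57524101 -0.08261808  0.112     ]
arch [0.00469453 0.04553511 0.        ] 84.11377636323549 [ 0.57882655 -0.07920029  0.06      ]
stem [-0.00025933  0.01659671  0.        ] 90.89519322540153
body top view [ 0.57110066 -0.07872155  0.014     ] [ 0.57141846 -0.08670976  0.014     ]
pos [ 0.5199 -0.3038  0.3263] t 6.05 q [-0.64  0.36  1.41 -0.    1.38 -1.92] tooly deg 73.22 tilt 0.06 f [0.3 0.3 0.5] op 0.0472
tool cm [ 2.62 22.58  2.64]
```

```bash
Z='';  python3 -m jog '{"linear":[[1.6,3.9,0],[1.6,3.9,0],[1.6,3.9,0],[1.6,3.9,0],[1.6,3.9,0]],"dr":[[0,0,0],[0,0,0],[0,0,0],[0,0,0],[0,0,0]]}' 0.4
python3 -m jog '{"linear":[[0,0,0],[0,0,0],[0,0,0],[0,0,0],[0,0,0],[0,0,0],[0,0,0],[0,0,0]],"dr":[[0,0,0.1453],[0,0,0.1453],[0,0,0.1453],[0,0,0.1453],[0,0,0.1453],[0,0,0.1453],[0,0,0.1453],[0,0,0.1453]]}'
python3 -m jog '{"linear":[[0,0,0],[0,0,0],[0,0,0],[0,0,0],[0,0,0],[0,0,0],[0,0,0],[0,0,0]],"dr":[[0,0,0.1453],[0,0,0.1453],[0,0,0.1453],[0,0,0.1453],[0,0,0.1453],[0,0,0.1453],[0,0,0.1453],[0,0,0.1453]]}'
python3 -m jog '{"linear":[[0,0,0],[0,0,0],[0,0,0],[0,0,0],[0,0,0]],"dr":[[0,0,0.1453],[0,0,0.1453],[0,0,0.1453],[0,0,0.1453],[0,0,0]]}'
python3 - <<'E'
from h import *
import pickle
to(.575,-.081,.2)
c=cap('wrist','w5.png');pickle.dump(c,open('w5.pkl','wb'))
c=cap('top','t5.png');pickle.dump(c,open('t5.pkl','wb'))
E
```

```text
time_s: 6.55
position: [0.4994, -0.0927, 0.3252]
tool_rot: [0.459, 3.108, -0.0]
ft_force: [0.4, 0.0, -0.8]
opening: 0.0666
time_s: 7.35
position: [0.4998, -0.0942, 0.3251]
tool_rot: [-2.096, -2.34, 0.0]
ft_force: [-0.3, 0.1, 0.1]
opening: 0.0661
time_s: 8.15
position: [0.4998, -0.0942, 0.3251]
tool_rot: [-3.037, -0.804, 0.0]
ft_force: [-0.2, 0.4, -0.0]
opening: 0.0666
time_s: 8.65
position: [0.4998, -0.0942, 0.3251]
tool_rot: [3.14, -0.093, -0.0]
ft_force: [-0.2, 0.0, -0.1]
opening: 0.0666
pos [ 0.4998 -0.0942  0.3251] t 8.65 q [-0.32  0.2   1.63 -0.    1.31  1.31] tooly deg -93.41 tilt 0.01 f [-0.2  0.  -0.1] op 0.0666
tool cm [ 7.43 -1.77 12.51]
```

View pics/w5.png

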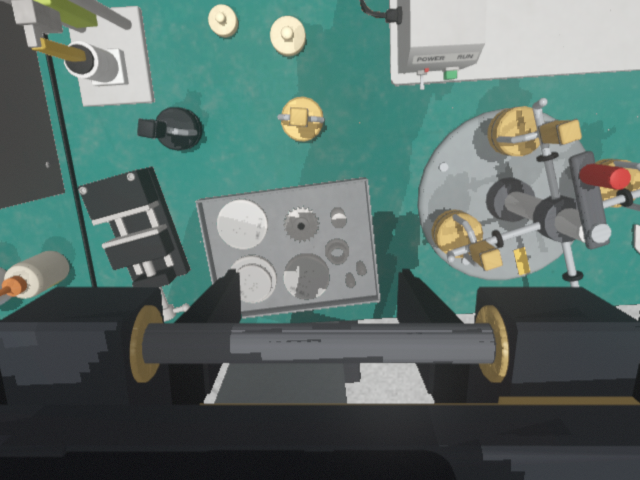

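View pics/t5.png

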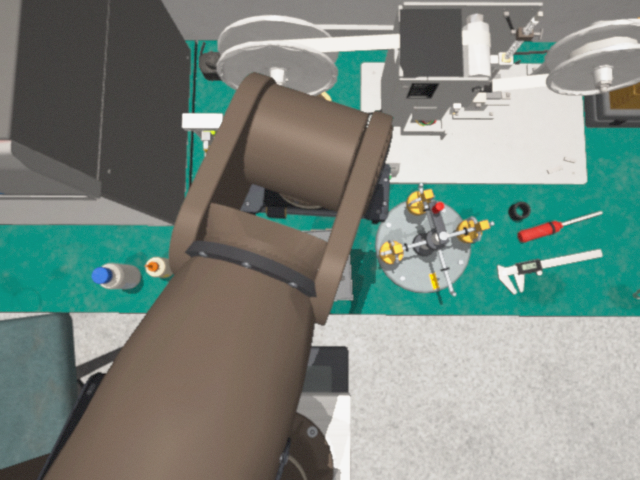

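Run:
```python
from h import *
import pickle
w=cv2.imread('pics/w5.png'); cv2.imwrite('pics/w5z.png',cv2.resize(w[90:150,270:335],None,fx=10,fy=10,interpolation=0)[:600])
t=cv2.imread('pics/t5.png'); cv2.imwrite('pics/t5z.png',cv2.resize(t[190:300,370:490],None,fx=5.4,fy=5.4,interpolation=2))
```

```text
(no output)
```

View pics/w5z.png

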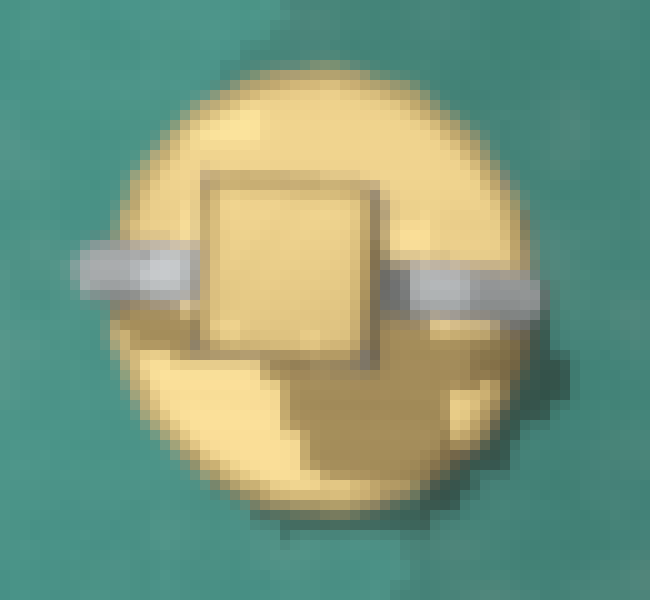

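View pics/t5z.png

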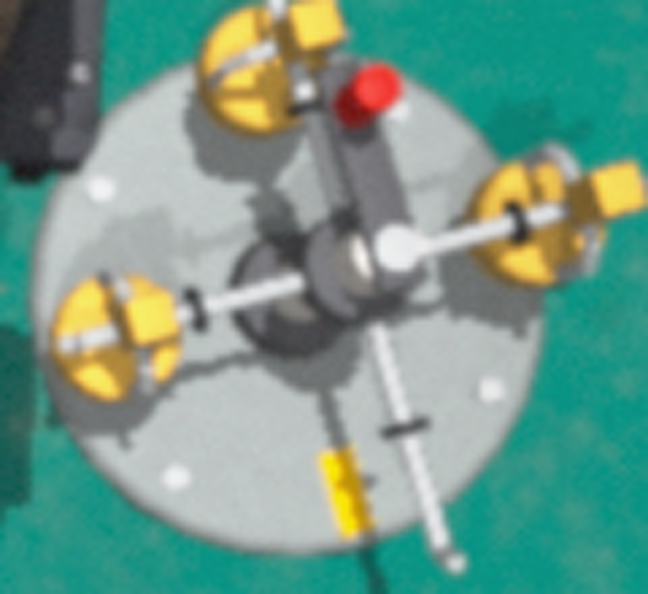

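Run:
```python
from h import *
import pickle
c=pickle.load(open('w5.pkl','rb')); A=np.array([.4725,-.318])
f=lambda x,y,z:onz(c,270+x/10,90+y/10,z)
print('stem',f(289,269,.112))
for a,b,z in [((80,268),(540,295),.06),((205,178),(378,188),.112),((200,350),(372,360),.112)]:
    d=f(*b,z)-f(*a,z);print(np.degrees(np.arctan2(d[1],d[0])),np.hypot(*d[:2]))
print('body',f(320,290,.028),f(320,290,.02))
t=pickle.load(open('t5.pkl','rb'))
for u,v,z in [(453,560,.146),(405,428,.13),(425,485,.1335)]:
    p=onz(t,370+u/5.4,190+v/5.4,z)[:2]; d=p-A; print(p,np.hypot(*d),np.degrees(np.arctan2(d[1],d[0])))
to(.575,-.081,.2)
```

```text
stem [ 0.58021048 -0.08150268  0.112     ]
-96.68928233029976 0.04780639536528046
-96.62318685096815 0.015861398087675685
-96.67184173096777 0.01591938549470426
body [ 0.5803204  -0.08119099  0.028     ] [ 0.58052429 -0.08090244  0.02      ]
[ 0.36865966 -0.3454141 ] 0.10739808793401448 -165.21119508209438
[ 0.41492706 -0.33387267] 0.05972089488046401 -164.58664285832975
[ 0.39471834 -0.33958445] 0.08072096884600978 -164.4906417015581
pos [ 0.4999 -0.0941  0.3251] t 8.75 q [-0.32  0.2   1.63 -0.    1.31  1.31] tooly deg -93.03 tilt 0.01 f [0.7 0.3 0.1] op 0.0667
tool cm [ 7.43 -1.71 12.51]
```

```bash
python3 -m jog '{"linear":[[0,0,0],[0,0,0],[0,0,0]],"dr":[[0,0,0.06],[0,0,0],[0,0,0]]}'; python3 -c "
from h import *
to(.5802,-.0814,.2)"
```

```text
time_s: 9.05
position: [0.5, -0.0941, 0.3251]
tool_rot: [-3.136, 0.178, -0.0]
ft_force: [-0.7, -0.3, -0.7]
opening: 0.0665
pos [ 0.5    -0.0941  0.3251] t 9.05 q [-0.32  0.2   1.63  0.    1.31  1.37] tooly deg -96.51 tilt 0.0 f [-0.7 -0.3 -0.7] op 0.0665
tool cm [ 7.83 -2.17 12.51]
```

```bash
python3 -m jog '{"linear":[[2.6,-0.7,2.5],[2.6,-0.7,3],[2.63,-0.77,3],[0,0,4],[0,0,0],[0,0,0]],"dr":[[0,0,0],[0,0,0],[0,0,0],[0,0,0],[0,0,0],[0,0,0]]}'; python3 -c "
from h import *
to(.5802,-.0814,.081)
cap('wrist','w6.png');cap('scene','s6.png')"
```

```text
time_s: 9.65
position: [0.5803, -0.0818, 0.2007]
tool_rot: [-3.136, 0.182, 0.001]
ft_force: [0.4, 0.1, -0.6]
opening: 0.0664
pos [ 0.5803 -0.0818  0.2007] t 9.65 q [-0.25  0.42  1.64  0.    1.08  1.43] tooly deg -96.63 tilt 0.05 f [ 0.4  0.1 -0.6] op 0.0664
tool cm [ 0.   -0.03 11.97]
```

View pics/w6.png

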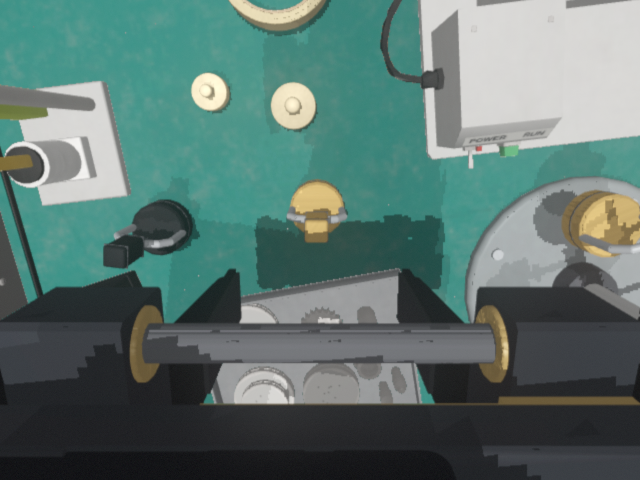

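View pics/s6.png

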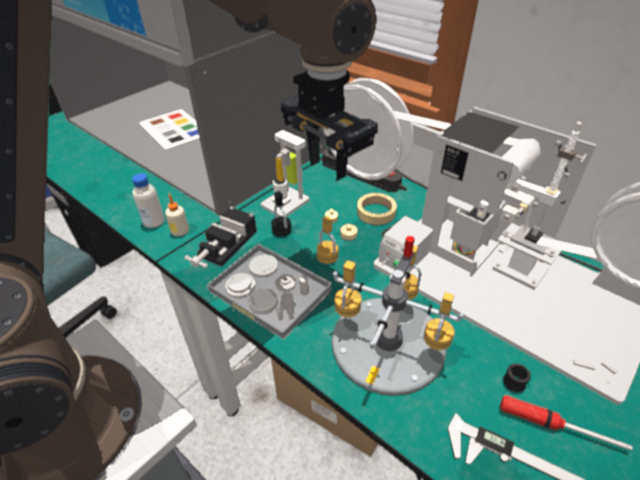

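```bash
python3 -m jog '{"linear":[[0,0,3.5],[0,0,3.5],[0,0,3],[0,0,1.9],[0,0,0],[0,0,0]],"dr":[[0,0,0],[0,0,0],[0,0,0],[0,0,0],[0,0,0],[0,0,0]]}'; python3 -m jog '{"linear":[[0,0,0],[0,0,0],[0,0,0],[0,0,0],[0,0,0],[0,0,0]],"dr":[[0,0,0],[0,0,0],[0,0,0],[0,0,0],[0,0,0],[0,0,0]]}' -1
python3 -m jog '{"linear":[[0,0,-1],[0,0,-2],[0,0,-3],[0,0,-3],[0,0,-3],[0,0,-3],[0,0,0],[0,0,0]],"dr":[[0,0,0],[0,0,0],[0,0,0],[0,0,0],[0,0,0],[0,0,0],[0,0,0],[0,0,0]]}'
python3 -c "
from h import *
to(.5802,-.0814,.231)
cap('wrist','w7.png');cap('scene','s7.png')"
```

```text
time_s: 10.35
position: [0.5812, -0.0821, 0.083]
tool_rot: [3.136, -0.184, 0.004]
ft_force: [0.2, 0.3, 0.1]
opening: 0.0668
time_s: 10.95
position: [0.5803, -0.0817, 0.0811]
tool_rot: [-3.136, 0.184, -0.0]
ft_force: [-0.4, -0.5, 0.2]
opening: 0.0239
time_s: 11.75
position: [0.5802, -0.0817, 0.2318]
tool_rot: [3.136, -0.184, 0.002]
ft_force: [-0.7, 0.2, -0.5]
opening: 0.0005
pos [ 0.5802 -0.0817  0.2318] t 11.75 q [-0.25  0.39  1.6   0.    1.15  1.44] tooly deg -96.71 tilt 0.07 f [-0.7  0.2 -0.5] op 0.0005
tool cm [-0.01 -0.03  0.08]
```

View pics/w7.png

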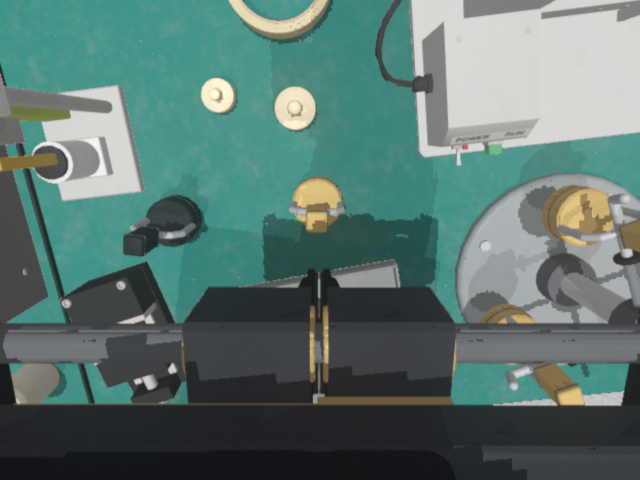

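View pics/s7.png

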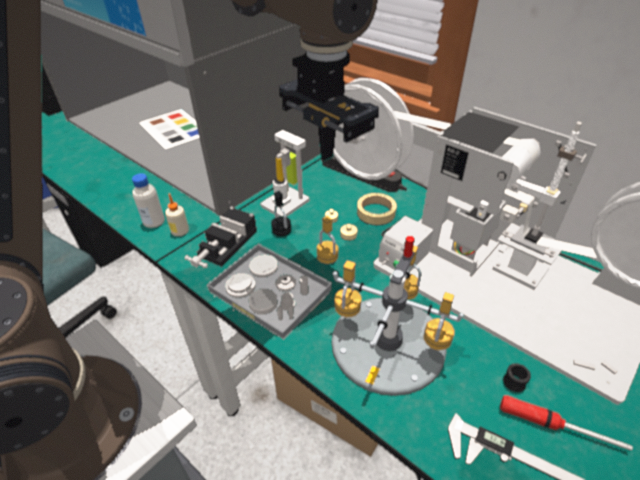

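The fingers were still closing (24 mm) when I lifted, so they missed the stem. The weight still stands at about (317,210) in the wrist view. I'll check whether it shifted, then grip again with more closing time.

```bash
python3 -m jog '{"linear":[[0,0,0],[0,0,0],[0,0,0],[0,0,0],[0,0,0],[0,0,0]],"dr":[[0,0,0],[0,0,0],[0,0,0],[0,0,0],[0,0,0],[0,0,0]]}' 0.3
python3 - <<'E'
from h import *
c=cap('wrist','w8.png'); to(.5802,-.0814,.081)
print([tuple(np.round(proj(c,(.5802,-.0814,z)),1)) for z in (.112,.0)])
cv2.imwrite('pics/w8z.png',cv2.resize(c['color'][165:245,280:360],None,fx=7,fy=7,interpolation=0))
E
```

```text
time_s: 12.45
position: [0.5803, -0.0817, 0.2311]
tool_rot: [-3.136, 0.184, 0.0]
ft_force: [0.4, -1.1, 0.6]
opening: 0.0433
pos [ 0.5803 -0.0817  0.2311] t 12.5 q [-0.25  0.39  1.6   0.    1.15  1.44] tooly deg -96.72 tilt 0.01 f [ 0.1 -0.  -0.1] op 0.0471
tool cm [-1.000e-02 -3.000e-02  1.501e+01]
[(np.float64(317.4), np.float64(223.2)), (np.float64(317.7), np.float64(199.6))]
```

View pics/w8z.png

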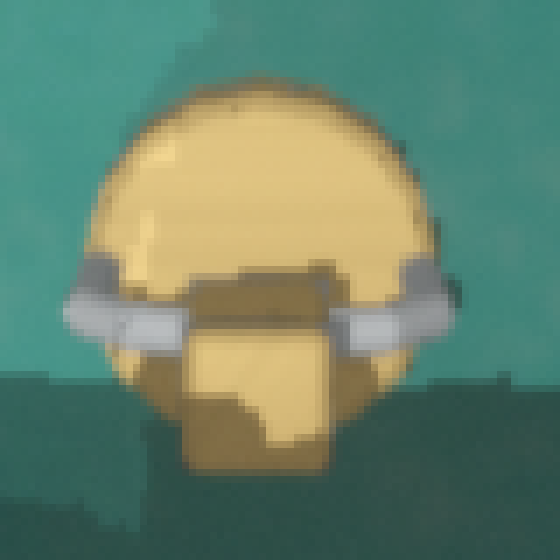

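```bash
python3 -m jog '{"linear":[[0,0,3],[0,0,3.5],[0,0,3.5],[0,0,3],[0,0,1.9],[0,0,0],[0,0,0]],"dr":[[0,0,0],[0,0,0],[0,0,0],[0,0,0],[0,0,0],[0,0,0],[0,0,0]]}'; python3 -m jog '{"linear":[[0,0,0],[0,0,0],[0,0,0],[0,0,0],[0,0,0],[0,0,0],[0,0,0]],"dr":[[0,0,0],[0,0,0],[0,0,0],[0,0,0],[0,0,0],[0,0,0],[0,0,0]]}' -1
python3 -m jog '{"linear":[[0,0,0],[0,0,0],[0,0,0]],"dr":[[0,0,0],[0,0,0],[0,0,0]]}'
```

```text
time_s: 13.2
position: [0.5806, -0.0817, 0.0826]
tool_rot: [-3.136, 0.184, -0.0]
ft_force: [0.9, -1.2, 0.5]
opening: 0.0618
time_s: 13.9
position: [0.5803, -0.0816, 0.0821]
tool_rot: [-3.136, 0.184, -0.0]
ft_force: [-0.1, 0.5, 1.8]
opening: 0.0153
time_s: 14.2
position: [0.5803, -0.0817, 0.0821]
tool_rot: [-3.136, 0.184, -0.0]
ft_force: [0.4, 0.6, 0.1]
opening: 0.0153
```

```bash
python3 -m jog '{"linear":[[0,0,-1],[0,0,-2],[0,0,-3],[0,0,-3],[0,0,-3],[0,0,-3],[0,0,0],[0,0,0]],"dr":[[0,0,0],[0,0,0],[0,0,-0.1],[0,0,-0.1],[0,0,-0.1],[0,0,-0.088],[0,0,0],[0,0,0]]}'
python3 - <<'E'
from h import *
to(.40,-.12,.24)
s=manip.observe();R=cv2.Rodrigues(s['tool_rot'])[0];print((R.T@np.array([-.0865,-.242,0])*100).round(2))
cap('scene','s9.png');cap('wrist','w9.png')
E
```

```text
time_s: 15.0
position: [0.58, -0.0817, 0.2323]
tool_rot: [3.113, 0.422, 0.001]
ft_force: [-0.5, -0.8, -2.4]
opening: 0.0151
pos [ 0.58   -0.0817  0.2323] t 15.0 q [-0.25  0.39  1.6  -0.    1.15  1.05] tooly deg -74.57 tilt 0.03 f [-0.5 -0.8 -2.4] op 0.0151
tool cm [-18.37  -1.1   -0.78]
[-14.78  21.03  -0.  ]
```

View pics/s9.png

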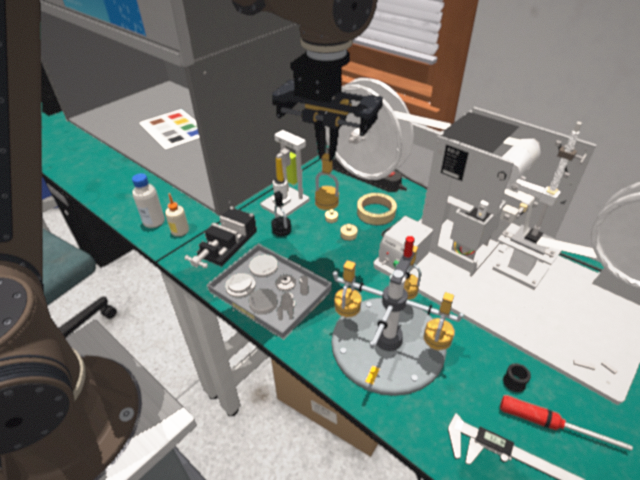

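View pics/w9.png

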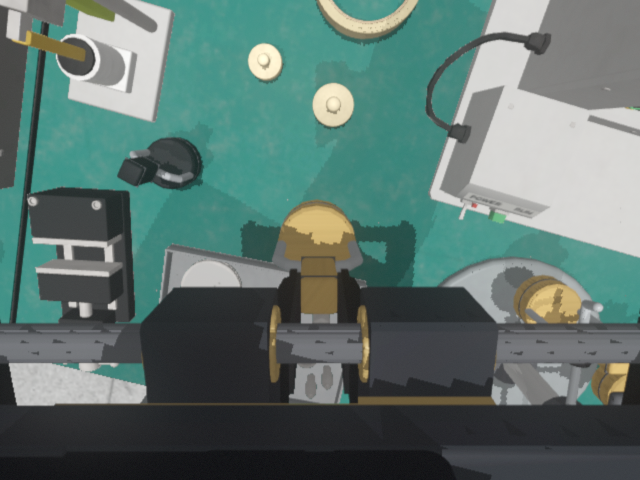

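```bash
python3 -m jog '{"linear":[[-2,-0.2,-0.1],[-3.2,-0.2,-0.1],[-3.3,-0.2,-0.1],[-3.3,-0.2,-0.1],[-3.3,-0.2,-0.1],[-3.2,-0.1,-0.3]],"dr":[[0,0,0],[0,0,0],[0,0,0],[0,0,0],[0,0,0],[0,0,0]]}'
python3 -m jog '{"linear":[[-2,3,0],[-2.1,3,0],[-2.1,3,0],[-2.1,3,0],[-2.1,3,0],[-2.1,3,0],[-2.1,3,0],[0,0,0]],"dr":[[0,0,0],[0,0,0],[0,0,0],[0,0,0],[0,0,0],[0,0,0],[0,0,0],[0,0,0]]}'
python3 -m jog '{"linear":[[0,0,0],[0,0,0]],"dr":[[0,0,0],[0,0,0]]}'
python3 - <<'E'
from h import *
to(.3135,-.362,.169)
cap('scene','s10.png');cap('wrist','w10.png')
E
```

```text
time_s: 15.7
position: [0.3991, -0.1198, 0.2389]
tool_rot: [-3.111, -0.423, 0.004]
ft_force: [1.0, -0.4, -2.2]
opening: 0.0154
time_s: 16.5
position: [0.315, -0.3644, 0.2386]
tool_rot: [-3.112, -0.418, 0.002]
ft_force: [0.0, 1.0, -2.5]
opening: 0.0151
time_s: 16.7
position: [0.3165, -0.3606, 0.2394]
tool_rot: [-3.111, -0.424, 0.001]
ft_force: [-0.1, 0.8, -1.2]
opening: 0.0151
pos [ 0.3165 -0.3606  0.2394] t 16.7 q [-0.99  0.23  1.83  0.    1.09  0.31] tooly deg -74.49 tilt 0.1 f [-0.1  0.8 -1.2] op 0.0151
tool cm [-0.32  0.07  7.04]
```

View pics/s10.png

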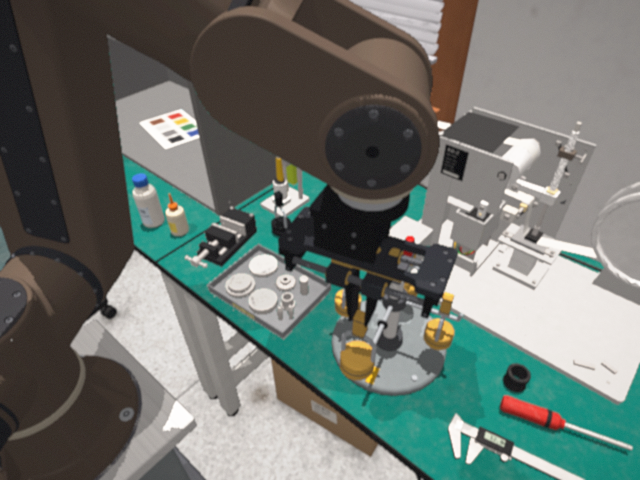

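View pics/w10.png

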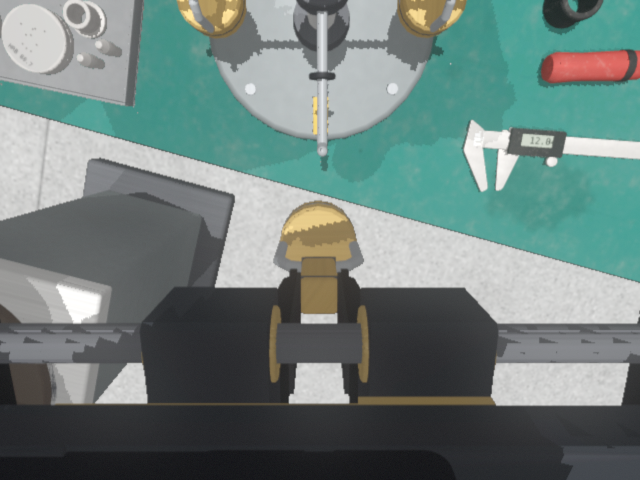

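Run:
```python
from h import *
c=manip.capture('wrist'); s=manip.observe(); R=cv2.Rodrigues(s['tool_rot'])[0]
for u,v,z in [(322,152,.146),(321.5,76,.134),(321.5,120,.1335)]:
    p=onz(c,u,v,z); print(p.round(4),'tool',(R.T@(p-s['position'])*100).round(2))
```

```text
[ 0.3691 -0.349   0.146 ] tool [5.34 0.28 9.4 ]
[ 0.4161 -0.3355  0.134 ] tool [10.24  0.25 10.6 ]
[ 0.389  -0.3431  0.1335] tool [ 7.42  0.25 10.65]
```

```bash
python3 -m jog '{"linear":[[0,0.1,2],[0,0.1,2],[0,0,2],[0,0,1],[0,0,0],[0,0,0]],"dr":[[0,0,0],[0,0,0],[0,0,0],[0,0,0],[0,0,0],[0,0,0]]}'
python3 - <<'E'
from h import *
to(.3926,-.3406,.169)
c=cap('scene','s11.png');cap('wrist','w11.png')
cv2.imwrite('pics/s11z.png',cv2.resize(c['color'][280:400,320:450],None,fx=4.8,fy=4.8,interpolation=2))
E
```

```text
time_s: 17.45
position: [0.3174, -0.3635, 0.1707]
tool_rot: [3.112, 0.425, 0.0]
ft_force: [-0.4, 0.4, -2.3]
opening: 0.0153
pos [ 0.3174 -0.3635  0.1707] t 17.45 q [-0.99  0.31  1.92  0.    0.91  0.31] tooly deg -74.46 tilt 0.03 f [-0.4  0.4 -2.3] op 0.0153
tool cm [ 7.86 -0.19  0.17]
```

View pics/s11z.png

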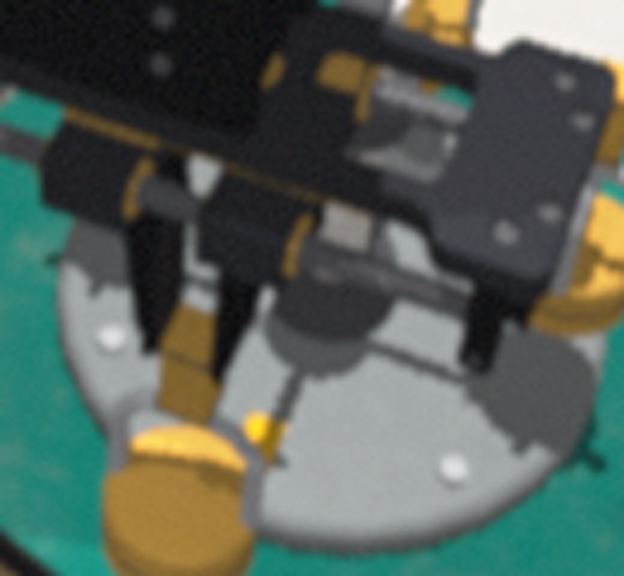

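View pics/w11.png

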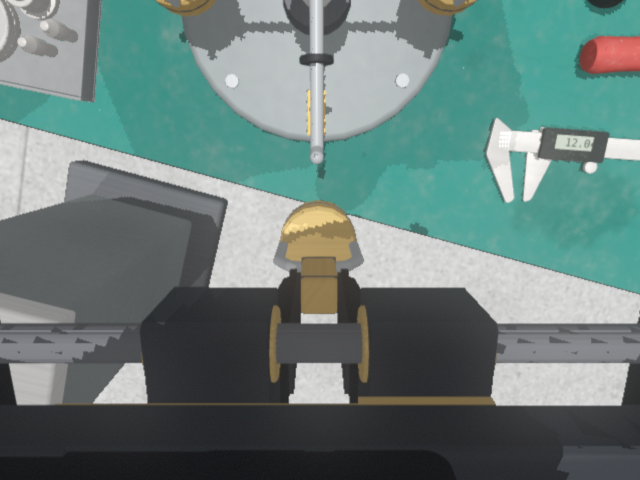

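```bash
python3 -m jog '{"linear":[[1,0,0],[1.5,0,0],[1.5,0,0],[1,0,0],[0,0,0]],"dr":[[0,0,0],[0,0,0],[0,0,0],[0,0,0],[0,0,0]]}'
python3 -m jog '{"linear":[[1,0,0],[1,0,0],[0.9,0,0],[0,0,0],[0,0,0]],"dr":[[0,0,0],[0,0,0],[0,0,0],[0,0,0],[0,0,0]]}'
python3 - <<'E'
from h import *
to(.3926,-.3406,.145)
c=cap('scene','s12.png');cap('wrist','w12.png')
cv2.imwrite('pics/s12z.png',cv2.resize(c['color'][280:400,320:450],None,fx=4.8,fy=4.8,interpolation=2))
E
```

```text
time_s: 18.05
position: [0.3667, -0.3494, 0.17]
tool_rot: [-3.112, -0.427, -0.0]
ft_force: [-0.6, -0.0, -3.1]
opening: 0.0152
time_s: 18.55
position: [0.3932, -0.3421, 0.17]
tool_rot: [-3.112, -0.425, 0.0]
ft_force: [0.9, 0.3, -1.9]
opening: 0.0153
pos [ 0.3932 -0.3421  0.17  ] t 18.55 q [-0.84  0.37  1.83 -0.    0.94  0.46] tooly deg -74.45 tilt 0.02 f [ 0.9  0.3 -1.9] op 0.0153
tool cm [-0.02 -0.16  2.5 ]
```

View pics/s12z.png

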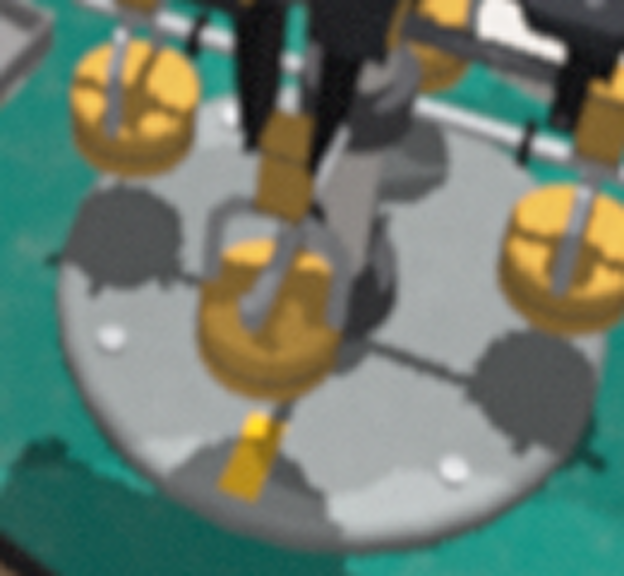

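View pics/w12.png

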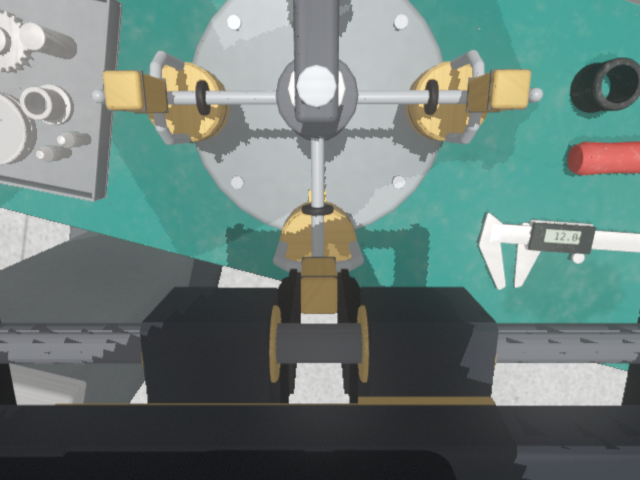

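The hook runs through the eye, so I'll lower the weight.

```bash
python3 -m jog '{"linear":[[0,0,0.8],[0,0,0.8],[0,0,0.6],[0,0,0],[0,0,0]],"dr":[[0,0,0],[0,0,0],[0,0,0],[0,0,0],[0,0,0]]}'
python3 -m jog '{"linear":[[0,0,0.15],[0,0,0],[0,0,0]],"dr":[[0,0,0],[0,0,0],[0,0,0]]}'
python3 -m jog '{"linear":[[0,0,0.15],[0,0,0],[0,0,0]],"dr":[[0,0,0],[0,0,0],[0,0,0]]}'
```

```text
time_s: 19.15
position: [0.3931, -0.3423, 0.1479]
tool_rot: [-3.112, -0.424, 0.0]
ft_force: [0.2, 0.7, -1.4]
opening: 0.0151
time_s: 19.45
position: [0.3932, -0.3423, 0.1467]
tool_rot: [3.113, 0.424, 0.0]
ft_force: [1.1, 0.4, -2.3]
opening: 0.015
time_s: 19.75
position: [0.3934, -0.3425, 0.1454]
tool_rot: [3.112, 0.424, 0.001]
ft_force: [-0.5, 0.1, 2.8]
opening: 0.0152
```

```bash
python3 -m jog '{"linear":[[0,0,0],[0,0,0],[0,0,0],[0,0,0],[0,0,0],[0,0,0],[0,0,0]],"dr":[[0,0,0],[0,0,0],[0,0,0],[0,0,0],[0,0,0],[0,0,0],[0,0,0]]}' 0
python3 -m jog '{"linear":[[0,0,-1],[0,0,-2],[0,0,-3],[0,0,-4],[0,0,-4],[0,0,0],[0,0,0],[0,0,0]],"dr":[[0,0,0],[0,0,0],[0,0,0],[0,0,0],[0,0,0],[0,0,0],[0,0,0],[0,0,0]]}'
python3 - <<'E'
from h import *
import pickle
to(.3926,-.3406,.3)
c=cap('scene','s13.png');w=cap('wrist','w13.png');pickle.dump((c,w),open('13.pkl','wb'))
cv2.imwrite('pics/s13z.png',cv2.resize(c['color'][270:400,320:470],None,fx=4.4,fy=4.4,interpolation=2))
E
```

```text
time_s: 20.45
position: [0.3932, -0.3422, 0.1451]
tool_rot: [-3.113, -0.424, 0.0]
ft_force: [-0.1, 0.5, 0.4]
opening: 0.0474
time_s: 21.25
position: [0.3928, -0.3419, 0.2843]
tool_rot: [-3.112, -0.424, 0.001]
ft_force: [0.1, -0.1, 0.3]
opening: 0.0475
pos [ 0.3928 -0.3419  0.2843] t 21.25 q [-0.84  0.25  1.67  0.    1.22  0.46] tooly deg -74.48 tilt 0.09 f [ 0.1 -0.1  0.3] op 0.0475
tool cm [ 0.01 -0.13 -1.57]
```

View pics/s13z.png

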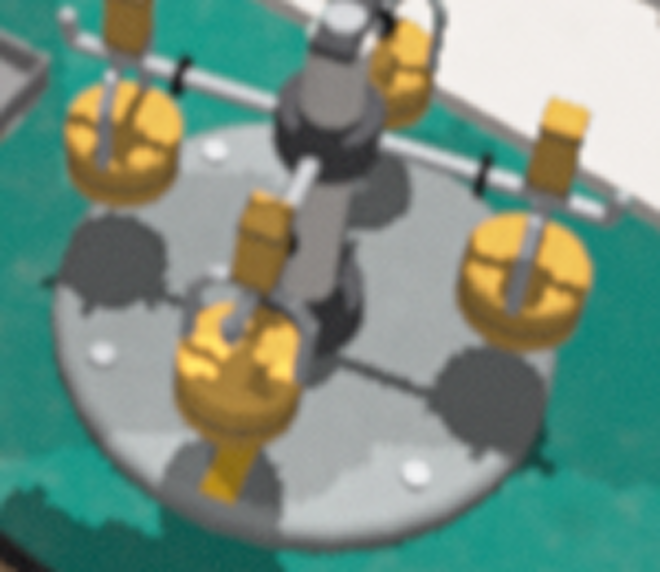

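View pics/w13.png

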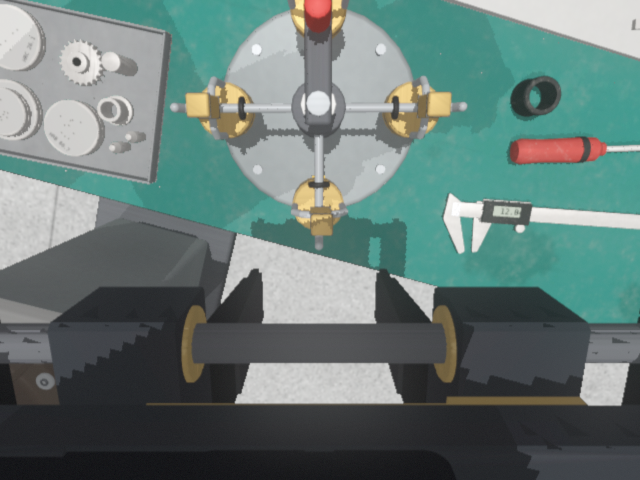

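```bash
python3 -m jog '{"linear":[[0,0,0],[0,0,0],[0,0,0],[0,0,0],[0,0,0],[0,0,0],[0,0,0],[0,0,0]],"dr":[[0,0,0],[0,0,0],[0,0,0],[0,0,0],[0,0,0],[0,0,0],[0,0,0],[0,0,0]]}'
python3 - <<'E'
from h import *
import pickle
c0,w0=pickle.load(open('13.pkl','rb')); A=np.array([.4725,-.318])
w=cap('wrist','w14.png');c=cap('scene','s14.png');t=cap('top','t14.png')
for n,a,b,y in (('wrist',w0,w,slice(150,260)),('scene',c0,c,slice(270,400))):
    d=cv2.absdiff(a['color'],b['color'])[y]; print(n,'max diff',d.max(),d.mean())
h=cv2.resize(w['color'][165:260,270:370],None,fx=6,fy=6,interpolation=0); cv2.imwrite('pics/w14z.png',h)
for u,v,z in [(320,245,.146),(319,186,.1335)]:
    p=onz(w,u,v,z)[:2]-A; print('hook',np.hypot(*p),np.degrees(np.arctan2(p[1],p[0])))
for p in [A+.083*np.array([np.cos(np.radians(-164.5)),np.sin(np.radians(-164.5))])]: print('stem top expected px',proj(w,(*p,.175)))
E
```

```text
time_s: 22.15
position: [0.3932, -0.3423, 0.2851]
tool_rot: [-3.113, -0.424, -0.0]
ft_force: [0.4, -0.4, -0.2]
opening: 0.0477
wrist max diff 135 3.223338068181818
scene max diff 23 1.2279246794871794
hook 0.10579166223631781 -162.37547081302807
hook 0.05952764947756175 -161.48495637125313
stem top expected px (np.float64(314.7681526727823), np.float64(225.39445487824887))
```

View pics/w14z.png

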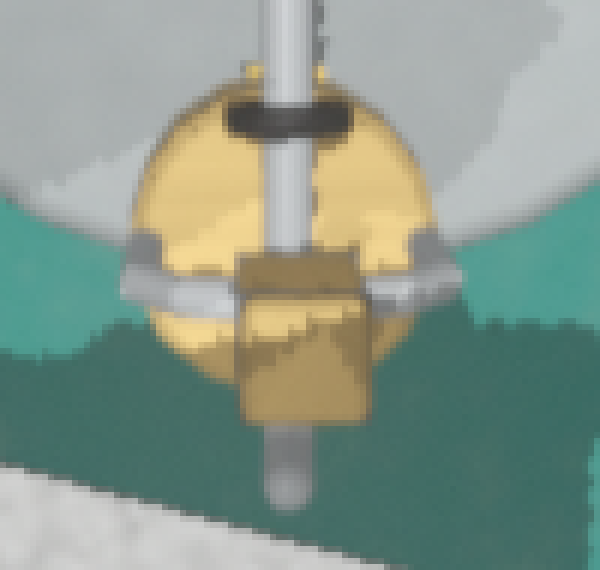

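View pics/s14.png

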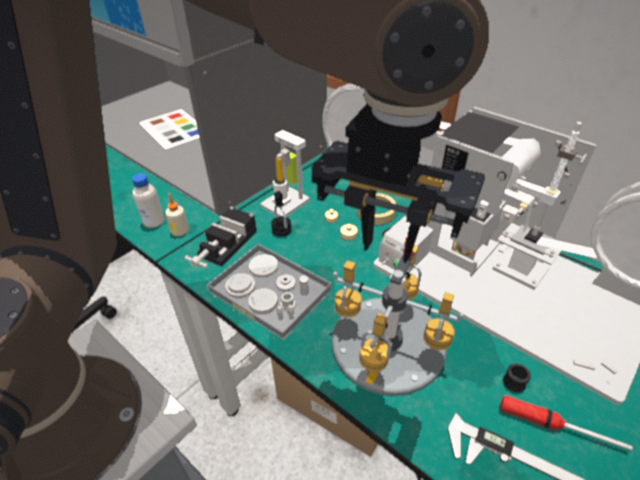

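```bash
python3 -c "
from bench import manip
print(manip.hand_in())"
```

```text
the job is handed in; nothing more can be done
None
```

The brass weight now hangs by its eye on the empty hook, above the yellow mark, and I handed the job in at about 22 s. No verdict came back.

**What I did:** I gripped the red knob and led it about 92° clockwise until the hook stood over the mark. I then let go, picked up the brass weight by its stem, slid its eye over the hook tip and lowered it. The wrist force rose to about +3 N as the hook took the weight. I opened the fingers and backed straight up about 14 cm.

**Last checks:**
- **Hanging:** the weight looks upright, about mid-hook, with the hook through its eye and the gripper clear of it. The two scene pictures taken 0.9 s apart show almost no change (small pixel noise).
- **Black weight:** I never touched it, and it looks to be in its starting place in the scene picture. I did not measure its position again at the end.

**What failed or disagreed:**
- **First grasp missed:** I lifted before the fingers had fully closed. The weight had not moved, and the second grasp held.
- **Hook direction:** the top and scene cameras gave about −164.5° before hanging, and the mark was at −164° to −165°. After hanging, the wrist camera gave about −162°. That gap of 2 to 3° is well inside the 17° limit.
- **Wrist pictures:** the last two differed more from each other than the scene pictures did, probably because the arm was still settling during the first one.

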